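# Check the incubator plate with the contact thermometer

### The arm

A 6-joint arm with a two-finger parallel gripper is mounted at the origin on the work surface. World frame = base frame: x ahead of the robot, y to its left, z up, the work surface at z = 0. Lengths are in m, angles in degrees, forces in N, time in s.
With the tool pointing down it reaches from about 0.325 to 0.775 m from the base axis. Payload 5.5 kg.
Tool frame: the origin (TCP) lies between the finger pads; the fingertips stand 25 mm ahead of it and the grasp point (between the pads) lies 6 mm ahead of it; z points along the fingers, y is the direction in which the jaws open and shut (so a half turn about z gives the same grasp; the last joint's range is limited). The gripper opens to 85 mm and grips with 20 to 120 N. Pads are 22 mm wide; open, the fingers measure 114 mm over their backs; the gripper's body (76 mm by 85 mm) begins 54 mm behind the grasp point. The pads swing forward as they close: fully open they stand 13 mm farther back than shut.
Start: joints at [63.272, 5.22, 70.514, -0, 104.267, -3.249], TCP at [0.239, 0.55, 0.256] pointing down, gripper open.
Joint ranges: [-164.24, 164.24], [-49.07, 125.15], [9.68, 141.18], [-86.29, 266.29], [3.28, 154.24], [-151.56, 151.56]. Speed limits (degrees/s): [147.25, 147.25, 172.46, 180, 180, 180].

### API

Orientations are given as a 3x3 rotation matrix whose columns are the frame's x, y, z axes.
In Python, from cell import ctrl gives the robot as it stands. The module is installed in compiled form; this text tells all that it offers.
- The arm moves only by the tool arm_command, never from a script. Its argument "motion" is a list of rows, each a list of 7 numbers: the shift along the tool's x, y, z in m, then the turn, a rotation vector about the tool's x, y, z in rad, then the opening in per cent of the stroke, from 0 (shut) to 100 (fully open). A call has 1 to 12 rows; each row is the pose to reach, as a shift and turn from the pose commanded when the call began, along the tool's axes at that moment; what a row does not reach only later rows make up. A row lasts 1/8 s, in which the tool goes at most 62.5 mm and 10.7 degrees, less where a joint would pass 70% of its speed; a pose out of reach is approached as far as the arm can. A call with a gripper value outside its range is refused whole. The fingers move at their own pace and stop on an object; "force" is the grip in N (left out, the last holds). Time passes only in rows, so rows that repeat a pose let the fingers close. It gives the time, the measured TCP pose, the force and the opening at its end, in the units of the state.
- ctrl.sense(): the state, without advancing time (a new reading comes with each control period).
- ctrl.snapshot(name): name is "scene" or "top" or "wrist"; returns a dict with "pixels" (480x640x3 uint8, red, green, blue), "range_z" (480x640 float32, m along the optical axis (not along the pixel's ray), 0 where there is no reading), "intrinsics" (3x3 intrinsics, pixels), "xyz" and "attitude" of the camera in the world; the wrist camera has in their place "T_tool_cam" (4x4, takes a point from camera to tool coordinates, whose origin is the TCP and whose axes are the flange's). Camera axes: x right, y down, z forward; pixel columns grow to the right and rows downward; lengths in m; the calibration is good to about 2 mm. A picture is of the moment at which its call begins: read the wrist's pose just before it.
- ctrl.finish_job(): hands the job in, once; it reports no verdict.
Trained networks look in a picture, given as the dict that the camera call returned (one of the last four; its "shot" number tells which), for a name from the list of things; names that differ only in an ending like _2 or _b are one class to them, and where a whole thing is asked for, a point or a joint stands for the part that bears it (a point fixed in the world has none). Each returns a list of dicts, best first, with "p" (0 to 1); they miss things now and then, are a little off and sometimes report something else, mostly with a low value. They report only what shows in the picture. A call takes as long as a camera call. They do not tell look-alikes from the thing itself.
- ctrl.cut_out(picture, label): "pixels" (480x640 bool, what is visible of it) and "box" ([left, top, width, height] in pixels, round what is visible of it).
The state is a dict: "t": time; "q": joint angles; "qd": joint speeds; "joint_efforts": joint torques, N m; "eef_pos": TCP position; "tcp_rot": TCP orientation; "force": force on the tool from outside, world axes, zero at the start; "wrist_torque": the same for the moment, N m; "grip_width": finger opening in m.
Only numpy, scipy, OpenCV 4.12 (cv2) and the standard library are available. Lean on these libraries where they do the work, as an engineer would, in place of code of your own. Each camera call takes 0.05 s, during which the arm holds its last target. There are 200 camera calls.

### The job

Check the temperature of the small incubator: lift the contact thermometer out of its stand, gripping it lightly (its thin case cracks at a grip force above 30 N), and hold its sprung tip inside the ring marked on the sloping heating plate, square to the plate and pressed just far enough that the tip is pushed about half-way in, never hard against its stop. Hold it still there for two seconds for the reading and finish like that: the program ends with the gripper still holding the thermometer against the plate. Leave the bottle, the pack of wipes and the jar where they are.

Things in the scene. Friction and masses are not known exactly. Their poses are not given: they have to be found in the camera images.
- thermometer: Contact thermometer, loose, about 100 g, standing upright tip down in the stand. White handle, 22 mm (its x) by 34 mm (its y) by 90 mm long, flat sides, a small black display on both broad faces near the top, a grey collar at the bottom; a thin steel stem (9 mm) and tip run 65 mm below it. Origin on the axis at the end of the tip when the tip is fully out; z runs from the tip up the handle. The handle spans z = 65 to 155 mm. A grip of 10 to 15 N on each finger holds it well.
- handle (a point): Centre of the thermometer's handle, half-way up it: 110 mm from the end of the tip, 45 mm below the top of the handle, 45 mm above the top of the stand at the start. Axes as the thermometer (x across the 22 mm thickness, y across the 34 mm width, z along it, away from the tip).
- tip_end (a point): Centre of the end face of the thermometer's sprung tip, a flat steel disc 10 mm across. Moves with the tip; z as the thermometer's.
- tip (a joint): How far the sprung tip is pushed in (m): 0 fully out, 0.010 at its stop. Spring 500 N/m without preload: half-way in (0.005) takes about 2.5 N, the stop is reached at 5 N.
- stand: Fixed grey block 70 mm (x) by 90 mm (y), 75 mm high, on a thin steel foot 110 by 120 mm, origin at the centre of its underside. The stem stands loosely in a 16 mm square hole through its centre and the handle rests on the block's top; lift it straight up by more than 70 mm to clear it.
- incubator: Small fixed benchtop incubator, 200 mm deep (x) by 220 mm wide (y), blue base, white wedge-shaped housing 50 mm high at its front (-x side) and about 123 mm at its back. Origin at the centre of its underside. Its top slopes at 20 degrees, facing its front and up, and carries a bright aluminium heating plate 150 by 180 mm with a row of five dark wells along its upper edge and one ring mark.
- spot (a point): Centre of the ring marked on the heating plate (thin dark ring, 24 mm inner, 30 mm outer diameter, no noticeable height), at the plate's surface. z is the plate's outward normal, x runs up the slope, y along the plate. About 81 mm above the table.
- spray: White bottle with a blue cap, 60 mm across, 150 mm high, origin at the centre of its underside. Leave it alone.
- wipes: Pack of wipes, 100 by 180 by 49 mm high, origin at the centre of its underside. Leave it alone.
- jar: Glass jar, 70 mm across, 80 mm high, origin at the centre of its underside. Leave it alone.
There are look-alikes about, which are no part of the job. There is more than one size of the thermometer; the one meant has the size given above.

How it is judged (in metres and radians):
On the way, in this order (a step that is already met when the one before it is completed fails the run):
1. the thermometer is lifted out of its stand, held by the fingers alone (z of tip_end in the frame of stand above 0.078 m and contact force between the fingers and thermometer above 1 N and contact force between thermometer and stand below 0.05 N and contact force between thermometer and incubator below 0.05 N), for 0.1 s.
2. the tip is held in the ring, square to the plate and pushed in part-way, for two seconds (distance between tip_end and spot below 0.0075 m and angle between the z axis of tip_end and the z axis of spot, either way round below 0.14 rad and z of handle in the frame of spot above 0.08 m and value of joint tip between 0.002 and 0.008 m and contact force between thermometer and incubator between 0.7 and 5 N and contact force between the fingers and thermometer above 1 N and contact force between thermometer and stand below 0.05 N), for 2 s.
At the end, for the whole second after the job is handed in: The gripper still holds the thermometer at rest with the centre of its tip within 7.5 mm of the centre of the ring, its axis within 8 degrees of the plate's normal, the tip pushed in 2 to 8 mm by a contact force of 0.7 to 5 N, clear of the stand; bystanders within 30 mm of where they were (all of step 2 and linear speed of thermometer below 0.02 m/s and angular speed of thermometer below 0.2 rad/s and distance of each of spray, wipes, jar from where it was at the start of the episode below 0.03 m); the arm keeps its last pose, push and grip.
It fails at once if the fingers squeeze the thermometer with a grip force above 30 N (60 N with both fingers added) (contact force between the fingers and thermometer above 60 N).
It fails at once if the thermometer is pressed on the incubator with more than 9 N (tip hard on its stop) (contact force between thermometer and incubator above 9 N).
It fails at once if a bystander is pushed away (distance of any of spray, wipes, jar from where it was at the start of the episode above 0.03 m).
It also fails if it takes over 43 s, if anything falls off the work surface, if the arm or the gripper's body presses on something with over 40 N, if the wrist force passes 120 N, or if a joint passes its speed limit or range.

## Working session

There is one attempt and no reset: what is moved stays moved. The work goes in short steps, Python scripts to look and compute and a tool call to move; the robot and the scene stay as the last step left them, time stands still between calls to the robot, and variables do not carry over. Pictures are saved under pics/ and viewed, about 8 in all and at most 12, crops included, and the job is handed in when it is done.

Besides the shell and the picture viewer there is one more tool, called after ">>>" as name(argument=value, ...), one argument or row to a line, values as JSON. arm_command: Moves the arm, as the interface text tells. Its arguments: {"type":"object","properties":{"motion":{"type":"array","items":{"type":"array","items":{"type":"number"}}},"force":{"type":"number"}},"required":["motion"]}

```bash
mkdir -p pics
cat > h.py <<'E'
import numpy as np, cv2
from cell import ctrl
def snap(n):
    s=ctrl.sense(); p=ctrl.snapshot(n)
    if n=="wrist":
        T=np.eye(4);T[:3,:3]=s["tcp_rot"];T[:3,3]=s["eef_pos"];T=T@np.array(p["T_tool_cam"])
    else:
        T=np.eye(4);T[:3,:3]=p["attitude"];T[:3,3]=p["xyz"]
    p["T"]=T;return p
def cloud(p):
    K=np.array(p["intrinsics"]);z=p["range_z"];v,u=np.mgrid[:480,:640]
    c=np.stack([(u-K[0,2])/K[0,0]*z,(v-K[1,2])/K[1,1]*z,z],-1)
    return c@p["T"][:3,:3].T+p["T"][:3,3]
def save(p,f): cv2.imwrite("pics/"+f,p["pixels"][:,:,::-1])
E
python3 - <<'E'
from h import *
s=ctrl.sense();print(s["t"],s["eef_pos"],s["tcp_rot"],s["grip_width"],s["force"])
for n in ("scene","top"):
    p=snap(n);save(p,n+".png");np.savez("/tmp/"+n,**{k:v for k,v in p.items() if k!="shot"})
    print(n,p["T"].round(3).tolist());c=cloud(p)
    for l in ("thermometer","stand","incubator","spray","wipes","jar"):
        for d in ctrl.cut_out(p,l):
            m=d["pixels"]&(p["range_z"]>0);q=c[m]
            print(l,round(d["p"],2),d["box"],np.median(q,0).round(3),np.percentile(q,2,0).round(3),np.percentile(q,98,0).round(3))
E
```

```text
0.0 [0.23894834 0.55011177 0.25514712] [[-9.17209147e-01  3.98405053e-01 -8.91809511e-04]
 [ 3.98406035e-01  9.17207448e-01 -1.76859358e-03]
 [ 1.13357709e-04 -1.97747250e-03 -9.99998038e-01]] 0.08538137964544962 [-0.73839871  0.06798308  0.30670173]
scene [[-0.539, 0.54, -0.647, 1.24], [0.843, 0.355, -0.405, 0.422], [0.012, -0.763, -0.646, 0.752], [0.0, 0.0, 0.0, 1.0]]
thermometer 0.88 [457.4, 252.9, 15.9, 42.7] [0.498 0.285 0.081] [ 0.418  0.272 -0.001] [0.503 0.294 0.114]
thermometer 0.79 [429.4, 208.3, 15.7, 44.0] [0.403 0.192 0.082] [ 0.34   0.165 -0.   ] [0.41  0.202 0.114]
thermometer 0.74 [390.9, 214.2, 28.5, 47.2] [0.519 0.164 0.127] [0.501 0.143 0.075] [0.525 0.178 0.165]
stand 0.95 [360.5, 237.3, 74.7, 67.9] [0.54  0.176 0.039] [0.478 0.104 0.   ] [0.567 0.219 0.076]
incubator 0.88 [188.3, 186.3, 119.9, 78.2] [ 0.621 -0.161  0.075] [ 0.45  -0.288  0.01 ] [ 0.68  -0.065  0.116]
spray 0.89 [460.2, 334.3, 51.4, 70.0] [0.706 0.399 0.089] [0.677 0.371 0.006] [0.717 0.426 0.15 ]
jar 0.58 [140.5, 197.3, 35.4, 48.1] [ 0.698 -0.361  0.054] [ 0.659 -0.406  0.   ] [ 0.72  -0.345  0.0
[... 259 characters left out ...]
4, 17.6, 13.3] [0.488 0.277 0.108] [0.478 0.273 0.048] [0.498 0.289 0.115]
stand 0.72 [241.2, 241.8, 51.4, 50.5] [0.502 0.148 0.057] [ 0.455  0.101 -0.001] [0.565 0.217 0.078]
incubator 0.93 [352.2, 194.2, 106.0, 110.2] [ 0.557 -0.194  0.086] [ 0.445 -0.31   0.032] [ 0.669 -0.077  0.117]
spray 0.6 [153.6, 184.8, 38.2, 25.2] [0.678 0.384 0.1  ] [0.657 0.367 0.016] [0.707 0.412 0.151]
spray 0.6 [460.3, 190.5, 31.7, 23.4] [ 0.681 -0.371  0.077] [ 0.654 -0.404  0.022] [ 0.711 -0.347  0.084]
wipes 0.97 [309.2, 138.4, 72.9, 44.5] [ 0.784 -0.044  0.044] [ 0.739 -0.127  0.02 ] [0.836 0.041 0.051]
jar 0.87 [459.1, 186.0, 35.8, 30.9] [ 0.682 -0.371  0.077] [ 0.654 -0.406  0.012] [ 0.714 -0.347  0.084]
```

View pics/scene.png

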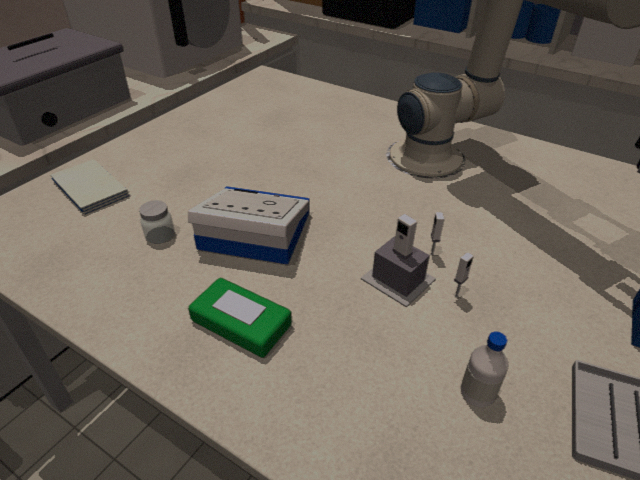

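View pics/top.png

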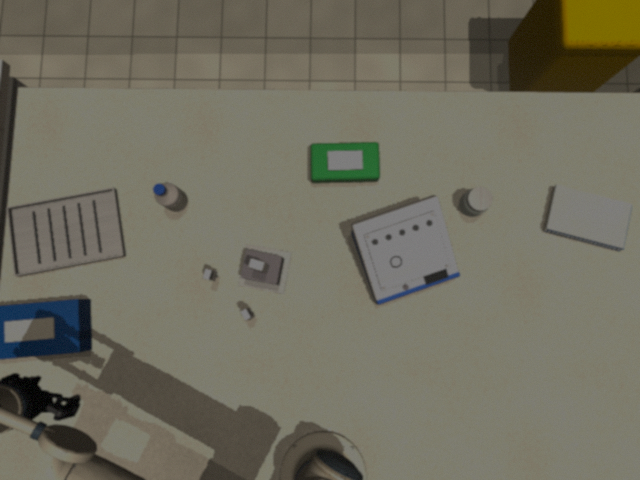

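The thermometer in the stand (scene px 404,235; top px 256,264) is the one meant. The two free-standing ones have their tops at 114 mm, so they are small look-alikes. The ring is at top px (396,262) and scene px (270,203). Next I'll measure these.

Run:
```python
from h import *
for n,(u0,v0),r in (("top",(396,262),12),("scene",(270,203),12)):
    p=dict(np.load("/tmp/%s.npz"%n));c=cloud(p)
    # plate plane
    m=np.zeros((480,640),bool)
    cv2_m=m.astype(np.uint8)
    poly=np.array([[368,240],[428,218],[440,262],[385,285]] if n=="top" else [[215,207],[290,212],[300,203],[235,194]])
    cv2.fillPoly(cv2_m,[poly],1);q=c[(cv2_m>0)&(p["range_z"]>0)]
    for _ in range(3):
        o=np.median(q,0) if _==0 else q.mean(0);w=np.linalg.svd(q-o,full_matrices=False)[2][2];w*=np.sign(w[2])
        e=(q-o)@w;q=q[abs(e)<max(.002,1.5*np.median(abs(e)))]
    g=cv2.cvtColor(p["pixels"],cv2.COLOR_RGB2GRAY)
    sub=g[v0-r:v0+r+1,u0-r:u0+r+1].astype(float)
    wgt=np.clip(np.median(sub)-15-sub,0,None)
    yy,xx=np.mgrid[v0-r:v0+r+1,u0-r:u0+r+1];rad=np.hypot(xx-u0,yy-v0);wgt[rad>11]=0
    u=(xx*wgt).sum()/wgt.sum();v=(yy*wgt).sum()/wgt.sum()
    K=p["intrinsics"];R=p["T"][:3,:3];C=p["T"][:3,3]
    d=R@np.array([(u-K[0,2])/K[0,0],(v-K[1,2])/K[1,1],1]);P=C+d*((o-C)@w)/(d@w)
    print(n,"plane n",w,"tilt",np.degrees(np.arccos(w[2])),"ring px",u,v,"P",P)
    # thermometer top
    z=c[...,2];s=(abs(c[...,0]-.508)<.04)&(abs(c[...,1]-.155)<.04)&(z>.155)&(z<.18)
    t=c[s];print(" handle top",s.sum(),t.mean(0),t.min(0),t.max(0),cv2.minAreaRect((t[:,:2]*1000).astype(np.float32)))
    s=(abs(c[...,0]-.508)<.09)&(abs(c[...,1]-.155)<.09)&(z>.070)&(z<.08);t=c[s]
    print(" stand top",t[:,2].mean(),cv2.minAreaRect((t[:,:2]*1000).astype(np.float32)))
p=dict(np.load("/tmp/top.npz"));a=cv2.resize(p["pixels"][232:302,215:300,::-1],None,fx=5,fy=5,interpolation=3)
b=cv2.resize(p["pixels"][232:302,365:450,::-1],None,fx=5,fy=5,interpolation=3)
print(ctrl.snapshot("wrist")["T_tool_cam"])
```

```text
top plane n [-0.32289639 -0.11747744  0.93911499] tilt 20.0965417108676 ring px 395.46781115879827 261.66309012875536 P [ 0.52677142 -0.17132833  0.08017847]
 handle top 147 [0.50990442 0.15845032 0.16317116] [0.49701515 0.14017075 0.15740623] [0.52469866 0.17671296 0.16996458] ((510.1435241699219, 158.982177734375), (34.30222702026367, 22.729557037353516), 73.86073303222656)
 stand top 0.07430760269984377 ((509.9935302734375, 159.03907775878906), (90.7588882446289, 69.85363006591797), 80.52333068847656)
scene plane n [-0.32426801 -0.11626819  0.93879282] tilt 20.1501949880844 ring px 270.8306358381503 200.49104046242775 P [ 0.51158479 -0.1770156   0.07453595]
 handle top 178 [0.51417162 0.16167559 0.16215891] [0.49609121 0.14289885 0.1550038 ] [0.52662688 0.17850503 0.16639579] ((512.1558837890625, 160.68533325195312), (34.91535949707031, 22.902141571044922), 71.2920913696289)
 stand top 0.07415297888564812 ((509.70849609375, 160.23834228515625), (92.4885025024414, 75.0572509765625), 80.24674224853516)
[[-1.74985146e-04 -9.50205476e-01 -3.11624007e-01  8.04646410e-02]
 [ 9.99999953e-01 -2.44426373e-04  1.83779617e-04  8.89504864e-04]
 [-2.50797525e-04 -3.11623961e-01  9.50205475e-01 -1.17590695e-01]
 [ 0.00000000e+00  0.00000000e+00  0.00000000e+00  1.00000000e+00]]
```

```bash
cat >> h.py <<'E'
from scipy.spatial.transform import Rotation as Ro
def rel(R,p):
    s=ctrl.sense();R0=np.array(s["tcp_rot"]);p0=np.array(s["eef_pos"])
    print("rel",(R0.T@(np.array(p)-p0)).round(4),Ro.from_matrix(R0.T@R).as_rotvec().round(4))
def down(yaw):  # yaw of tool y, tool z down
    a=np.radians(yaw);y=np.array([np.cos(a),np.sin(a),0]);z=np.array([0,0,-1.]);return np.stack([np.cross(y,z),y,z],1)
E
python3 -c "
from h import *
rel(down(-17),[.511,.160,.33])"
```

```text
rel [-0.4049 -0.2497 -0.0737] [ 1.0000e-04 -1.0000e-04  1.4577e+00]
```

>>> arm_command(
  motion=[
    [-0.405, -0.25, -0.074, 0, 0, 1.458, 70],
    [-0.405, -0.25, -0.074, 0, 0, 1.458, 70],
    [-0.405, -0.25, -0.074, 0, 0, 1.458, 70],
    [-0.405, -0.25, -0.074, 0, 0, 1.458, 70],
    [-0.405, -0.25, -0.074, 0, 0, 1.458, 70],
    [-0.405, -0.25, -0.074, 0, 0, 1.458, 70],
    [-0.405, -0.25, -0.074, 0, 0, 1.458, 70],
    [-0.405, -0.25, -0.074, 0, 0, 1.458, 70],
    [-0.405, -0.25, -0.074, 0, 0, 1.458, 70],
    [-0.405, -0.25, -0.074, 0, 0, 1.458, 70],
    [-0.405, -0.25, -0.074, 0, 0, 1.458, 70],
    [-0.405, -0.25, -0.074, 0, 0, 1.458, 70],
  ],
  force=22,
)

```text
t: 2.25
eef_pos: [0.5104, 0.1607, 0.3303]
tcp_rot: [[0.29, 0.957, 0.0], [0.957, -0.29, 0.0], [0.0, 0.0, -1.0]]
force: [-0.3, 0.3, 0.4]
grip_width: 0.0599
```

Run:
```python
from h import *
s=ctrl.sense();print(s["t"],s["eef_pos"],s["grip_width"],np.abs(s["qd"]).max(),s["q"],s["tcp_rot"])
p=snap("wrist");save(p,"w1.png");c=cloud(p);z=c[...,2]
near=(abs(c[...,0]-.511)<.035)&(abs(c[...,1]-.16)<.035)
for lo,hi in ((.158,.175),(.07,.08)):
    s=(z>lo)&(z<hi)&(near if lo>.1 else (abs(c[...,0]-.511)<.08)&(abs(c[...,1]-.16)<.08));t=c[s]
    if len(t): print(lo,len(t),np.median(t[:,2]),cv2.minAreaRect((t[:,:2]*1000).astype(np.float32)))
for d in ctrl.cut_out(p,"thermometer"): print(d["p"],d["box"])
```

```text
2.25 [0.510374   0.16066309 0.33032688] 0.05990890208372591 0.280192606202616 [ 1.38280555e+01 -3.18855768e+00  7.14541536e+01  4.43301334e-03
  1.11729365e+02  3.07167835e+01] [[ 2.90486536e-01  9.56879077e-01  6.82250997e-05]
 [ 9.56879073e-01 -2.90486541e-01  9.08113074e-05]
 [ 1.06713913e-04  3.89037081e-05 -9.99999994e-01]]
0.158 959 0.1646488171654797 ((510.10638427734375, 160.04568481445312), (33.58606719970703, 22.211339950561523), 73.69219970703125)
0.07 3643 0.07485958201288584 ((510.3670349121094, 159.43797302246094), (90.26531982421875, 70.09640502929688), 80.27836608886719)
0.93 [305.3, 195.5, 30.2, 56.7]
0.77 [246.9, 93.7, 38.8, 18.5]
```

View pics/w1.png

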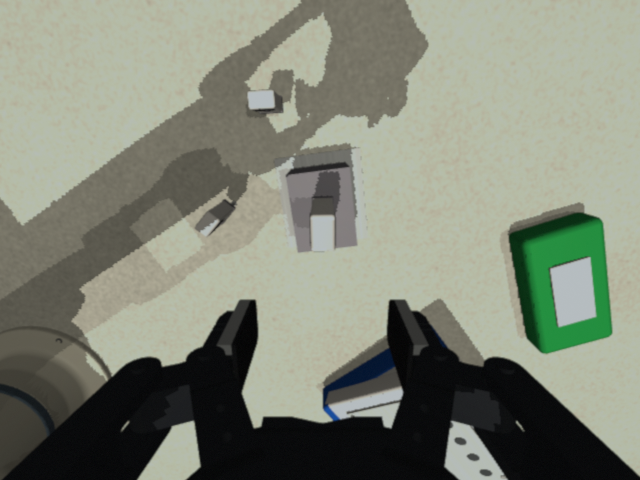

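The thermometer's top is at px (322,225), centred between the jaws, and its size (33.6×22.2 mm, top at 0.165 m) fits. I'll descend and grip in stages.

>>> arm_command(
  motion=[
    [-0.001, 0, 0.05, 0, 0, 0, 60],
    [-0.001, 0, 0.1, 0, 0, 0, 55],
    [-0.001, 0, 0.14, 0, 0, 0, 55],
    [-0.001, 0, 0.17, 0, 0, 0, 55],
    [-0.001, 0, 0.19, 0, 0, 0, 55],
    [-0.001, 0, 0.199, 0, 0, 0, 55],
    [-0.001, 0, 0.199, 0, 0, 0, 40],
    [-0.001, 0, 0.199, 0, 0, 0, 32],
    [-0.001, 0, 0.199, 0, 0, 0, 30],
    [-0.001, 0, 0.199, 0, 0, 0, 28],
    [-0.001, 0, 0.199, 0, 0, 0, 24],
    [-0.001, 0, 0.199, 0, 0, 0, 20],
  ],
  force=22,
)

```text
t: 3.85
eef_pos: [0.5108, 0.1588, 0.1319]
tcp_rot: [[0.293, 0.956, 0.001], [0.956, -0.293, 0.0], [0.001, 0.001, -1.0]]
force: [-1.2, 0.7, 3.6]
grip_width: 0.0218
```

>>> arm_command(
  motion=[
    [0, 0, 0, 0, 0, 0, 10],
    [0, 0, 0, 0, 0, 0, 0],
    [0, 0, 0, 0, 0, 0, 0],
    [0, 0, 0, 0, 0, 0, 0],
  ],
  force=22,
)

```text
t: 4.35
eef_pos: [0.5109, 0.1588, 0.1319]
tcp_rot: [[0.293, 0.956, 0.001], [0.956, -0.293, 0.0], [0.001, 0.001, -1.0]]
force: [-0.4, -0.5, 5.1]
grip_width: 0.0214
```

>>> arm_command(
  motion=[
    [0, 0, -0.005, 0, 0, 0, 0],
    [0, 0, -0.015, 0, 0, 0, 0],
    [0, 0, -0.03, 0, 0, 0, 0],
    [0, 0, -0.05, 0, 0, 0, 0],
    [0, 0, -0.07, 0, 0, 0, 0],
    [0, 0, -0.09, 0, 0, 0, 0],
    [0, 0, -0.11, 0, 0, 0, 0],
    [0, 0, -0.125, 0, 0, 0, 0],
    [0, 0, -0.135, 0, 0, 0, 0],
    [0, 0, -0.14, 0, 0, 0, 0],
    [0, 0, -0.14, 0, 0, 0, 0],
    [0, 0, -0.14, 0, 0, 0, 0],
  ],
)

```text
t: 5.85
eef_pos: [0.5104, 0.1587, 0.2704]
tcp_rot: [[0.293, 0.956, -0.001], [0.956, -0.293, -0.0], [-0.001, -0.001, -1.0]]
force: [0.8, 0.1, -1.9]
grip_width: 0.0218
```

Run:
```python
from h import *
s=ctrl.sense();print(s["t"],s["eef_pos"],s["grip_width"],s["force"],s["q"])
p=snap("wrist");save(p,"w2.png");c=cloud(p);np.savez("/tmp/w2",**{k:v for k,v in p.items() if k!="shot"})
R=np.array(s["tcp_rot"]);loc=(c-s["eef_pos"])@R
for d in ctrl.cut_out(p,"thermometer"):
    m=d["pixels"]&(p["range_z"]>0);q=loc[m];print(d["p"],d["box"],q.min(0).round(4),q.max(0).round(4))
P=np.array(ctrl.snapshot("scene")["xyz"])
```

```text
5.85 [0.51044237 0.15867822 0.27043609] 0.021808851563439688 [ 0.81062711  0.0730599  -1.8730149 ] [ 1.36214529e+01 -4.62189107e+00  7.89521799e+01  5.28902614e-04
  1.05748882e+02  3.06382238e+01]
0.97 [280.8, 239.3, 75.9, 184.6] [-0.3024 -0.0496 -0.0501] [0.0184 0.0486 0.2724]
0.96 [169.6, 210.0, 52.5, 47.0] [-0.0493 -0.1567  0.1558] [ 0.0095 -0.104   0.2717]
0.8 [229.3, 74.8, 47.3, 29.3] [ 0.1042 -0.0738  0.1552] [ 0.1389 -0.0435  0.2713]
0.34 [317.5, 242.9, 13.8, 8.1] [-1.000e-04 -4.100e-03  1.118e-01] [0.0055 0.004  0.1205]
```

View pics/w2.png

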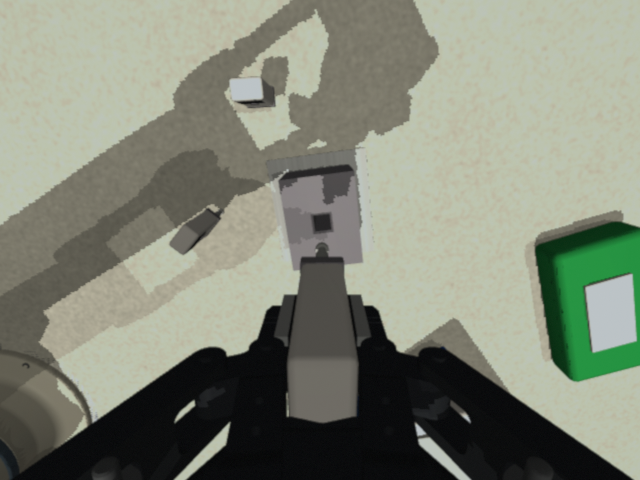

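Run:
```python
from h import *
p=dict(np.load("/tmp/w2.npz"));s=ctrl.sense();c=(cloud(p)-s["eef_pos"])@np.array(s["tcp_rot"])
x,y,z=c[...,0],c[...,1],c[...,2]
m=(abs(y)<.009)&(x>.012)&(x<.024)&(z>-.03)&(z<.07);print("face n",m.sum(),np.polyfit(z[m],x[m],1),z[m].min(),z[m].max(),x[m].mean())
m=(abs(y)<.02)&(abs(x)<.03)&(z>.055)&(z<.08);print("collar z max",np.percentile(z[m],[50,90,98]))
for a,b in ((.08,.095),(.095,.11),(.11,.118),(.118,.126)):
    m=(abs(y)<.012)&(abs(x)<.015)&(z>a)&(z<b)
    if m.sum(): print(a,m.sum(),"y",y[m].min(),y[m].max(),y[m].mean(),"x",x[m].min(),x[m].max(),"z",z[m].max())
```

```text
face n 4531 [0.00327792 0.01718034] -0.02998922814726418 0.05695028975608286 0.01718364218444226
collar z max [0.05559374 0.05632912 0.05689067]
0.08 8 y -0.001809385927878157 0.0015176117096490289 -0.0003128368015701298 x 0.004260926804788949 0.004965728656538116 z 0.0948516592825777
0.095 60 y -0.00466354489151091 0.0037043060725957416 -0.00046998565425838897 x 0.0018316085608299068 0.005012018059703051 z 0.1066232544169658
0.11 69 y -0.004889359463787618 0.003922789977078582 -0.000316025193447168 x -0.0016173712807559105 0.0054662210484126795 z 0.11788123758804034
0.118 28 y -0.00492776714153583 0.003957694680202485 -0.0009052486739003466 x -0.0010589414527298305 0.005320710011620072 z 0.12240416607781908
```

```bash
cat >> h.py <<'E'
N=np.array([-.3235,-.1170,.9390]);N/=np.linalg.norm(N)
def plateR(yaw=-17):
    R=down(yaw);z=-N;v=np.cross(R[:,2],z);a=np.arcsin(np.linalg.norm(v));return Ro.from_rotvec(v/np.linalg.norm(v)*a).as_matrix()@R
TIP=np.array([.0002,-.0004,.122])
E
python3 -c "
from h import *
R=plateR();S=np.array([.5268,-.1713,.081]);t=S+.04*N-R@TIP;print(t,R.round(3));rel(R,t)"
```

```text
[ 0.47470721 -0.19056577  0.23318203] [[ 0.258  0.91   0.323]
 [ 0.944 -0.309  0.117]
 [ 0.206  0.275 -0.939]]
rel [-0.3444  0.068   0.0376] [-0.2817  0.2113 -0.0003]
```

>>> arm_command(
  motion=[
    [-0.02, 0.004, 0, 0, 0, 0, 0],
    [-0.055, 0.011, 0, -0.03, 0.02, 0, 0],
    [-0.1, 0.02, 0.005, -0.06, 0.045, 0, 0],
    [-0.145, 0.029, 0.01, -0.1, 0.075, 0, 0],
    [-0.19, 0.038, 0.015, -0.14, 0.105, 0, 0],
    [-0.235, 0.047, 0.022, -0.18, 0.135, 0, 0],
    [-0.275, 0.055, 0.028, -0.22, 0.165, 0, 0],
    [-0.31, 0.062, 0.033, -0.25, 0.19, 0, 0],
    [-0.333, 0.066, 0.036, -0.27, 0.205, 0, 0],
    [-0.344, 0.068, 0.038, -0.2817, 0.2113, 0, 0],
    [-0.344, 0.068, 0.038, -0.2817, 0.2113, 0, 0],
    [-0.344, 0.068, 0.038, -0.2817, 0.2113, 0, 0],
  ],
)

```text
t: 7.5
eef_pos: [0.4751, -0.1895, 0.2336]
tcp_rot: [[0.257, 0.91, 0.324], [0.944, -0.308, 0.117], [0.207, 0.276, -0.939]]
force: [0.3, 0.1, -1.1]
grip_width: 0.0217
```

```bash
cat > look.py <<'E'
import sys
from h import *
s=ctrl.sense();print(s["t"],s["eef_pos"],s["grip_width"],s["force"],np.abs(s["qd"]).max(),s["q"].round(1) if hasattr(s["q"],"round") else s["q"])
p=snap("wrist");save(p,sys.argv[1]+".png");np.savez("/tmp/"+sys.argv[1],**{k:v for k,v in p.items() if k!="shot"})
W=cloud(p);R=np.array(s["tcp_rot"]);L=(W-s["eef_pos"])@R;x,y,z=L[...,0],L[...,1],L[...,2]
m=(z>.13)&(abs(x)<.05)&(abs(y)<.05)&(p["range_z"]>0);q=W[m]
for _ in range(4):
    o=np.median(q,0) if _==0 else q.mean(0);w=np.linalg.svd(q-o,full_matrices=False)[2][2];w*=np.sign(w[2]);e=(q-o)@w;q=q[abs(e)<.002]
print("n",w,"ang tool/n deg",np.degrees(np.arccos(-w@R[:,2])),len(q))
m=(abs(y)<.009)&(x>.012)&(x<.024)&(z>-.03)&(z<.07);print("face",np.polyfit(z[m],x[m],1))
T=[]
for a,b in ((.095,.11),(.11,.119),(.119,.128)):
    m=(abs(y)<.012)&(abs(x)<.012)&(z>a)&(z<b)
    if m.sum(): print(a,m.sum(),"y",y[m].min(),y[m].max(),"x",x[m].min(),x[m].max(),"z",z[m].max())
tip=s["eef_pos"]+R@TIP;print("tip world",tip,"height over plate",(tip-o)@w)
np.save("/tmp/plane",np.array([o,w]))
E
python3 look.py w3
```

```text
7.5 [ 0.47513253 -0.18947435  0.23362281] 0.021696806156958823 [ 0.31174813  0.13442255 -1.05264754] 0.7181345694063681 [-35.8 -20.7  98.4  16.5  90.5 -16.9]
n [-0.32262133 -0.11564805  0.93943654] ang tool/n deg 0.15121571309652723 10751
face [0.00298193 0.01715084]
0.095 63 y -0.00459982877519678 0.003776309447392579 x 0.001647539519602917 0.005080172207980652 z 0.10950029440219454
0.11 82 y -0.004840845330622161 0.0039948089798185465 x -0.0015911490188608303 0.005074221319135238 z 0.11896361311983508
0.119 13 y -0.004131443044184571 0.004018463693060258 x 0.0021979499641202153 0.005435047081659877 z 0.122054310002258
tip world [ 0.51440383 -0.17484615  0.11904541] height over plate 0.03998067266954158
```

View pics/w3.png

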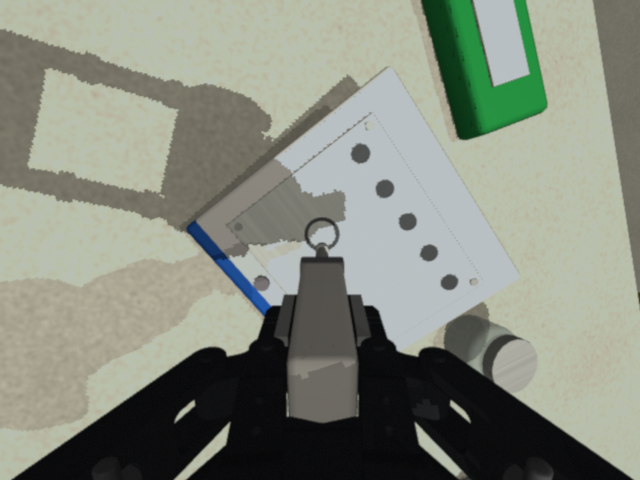

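The tip sits at (321,250), 40 mm above the plate and square to it. The ring is at about (322,234). I'll fit a circle to it in the plate plane.

```bash
cat > ring.py <<'E'
import sys
from h import *
from scipy.optimize import least_squares
f=sys.argv[1];g=tuple(map(float,sys.argv[2:4]));p=dict(np.load("/tmp/%s.npz"%f));o,w=np.load("/tmp/plane.npy");s=ctrl.sense()
K=p["intrinsics"];T=p["T"];R=np.array(s["tcp_rot"])
img=cv2.cvtColor(p["pixels"],cv2.COLOR_RGB2GRAY).astype(float)
bg=cv2.morphologyEx(img.astype(np.uint8),cv2.MORPH_CLOSE,np.ones((9,9)));dark=bg-img  # black-hat
v,u=np.mgrid[:480,:640];d=np.stack([(u-K[0,2])/K[0,0],(v-K[1,2])/K[1,1],np.ones(u.shape)],-1)@T[:3,:3].T
P=T[:3,3]+d*(((o-T[:3,3])@w)/(d@w))[...,None]
L=(P-s["eef_pos"])@R
c=np.array(L[int(g[1]),int(g[0]),:2])
for _ in range(8):
    r=np.hypot(L[...,0]-c[0],L[...,1]-c[1]);m=(dark>25)&(abs(r-.0135)<(.005 if _<3 else .003))&(abs(p["range_z"]-((P-T[:3,3])@T[:3,2]))<.006)
    A=L[m][:,:2];k=least_squares(lambda q:np.hypot(A[:,0]-q[0],A[:,1]-q[1])-q[2],[*c,.0135],loss="soft_l1",f_scale=.001).x;c=k[:2]
zz=L[int(g[1]),int(g[0]),2]
cw=s["eef_pos"]+R@np.array([*c,zz]);cw=cw-w*((cw-o)@w)
print("ring tool xy",k,m.sum(),"world",cw)
a=np.degrees(np.arctan2(A[:,1]-c[1],A[:,0]-c[0]));print("coverage",np.histogram(a,12,(-180,180))[0])
ct=R.T@(cw-s["eef_pos"]);print("shift to tip contact (tool)",ct-TIP)
rel(plateR(),cw-plateR()@TIP)
E
python3 ring.py w3 322 234
```

```text
ring tool xy [-0.00111233 -0.0009821   0.01365253] 377 world [ 0.52659936 -0.17102893  0.08114537]
coverage [10 39 31 36 32 35 36 34 46 36 39  3]
shift to tip contact (tool) [-0.00131233 -0.0005821   0.03993755]
rel [-0.0012 -0.0005  0.0399] [ 0.0008 -0.0007  0.0011]
```

>>> arm_command(
  motion=[
    [-0.001, -0.0005, 0.01, 0, 0, 0, 0],
    [-0.001, -0.0005, 0.02, 0, 0, 0, 0],
    [-0.001, -0.0005, 0.028, 0, 0, 0, 0],
    [-0.001, -0.0005, 0.033, 0, 0, 0, 0],
    [-0.001, -0.0005, 0.035, 0, 0, 0, 0],
    [-0.001, -0.0005, 0.035, 0, 0, 0, 0],
    [-0.001, -0.0005, 0.035, 0, 0, 0, 0],
  ],
)

```text
t: 8.43
eef_pos: [0.4857, -0.187, 0.2005]
tcp_rot: [[0.258, 0.91, 0.325], [0.944, -0.309, 0.117], [0.207, 0.277, -0.939]]
force: [0.7, -0.4, -0.7]
grip_width: 0.022
```

```bash
cat > f.py <<'E'
from h import *
F=[];
for i in range(3):
    s=ctrl.sense();F.append(N@np.array(s["force"]));ctrl.snapshot("top")
o,w=np.load("/tmp/plane.npy");R=np.array(s["tcp_rot"]);t=s["eef_pos"]+R@TIP
print(s["t"],"F.n",np.round(F,2),"F",s["force"],"tip gap",(t-o)@w,"off ring",R.T@(t-np.array([.5266,-.1710,.0811])),np.degrees(np.arccos(-w@R[:,2])),"qd",np.abs(s["qd"]).max())
E
python3 f.py; python3 look.py w4; python3 ring.py w4 322 234
```

```text
8.525 F.n [-0.82 -1.16 -1.  ] F [ 0.09365586  0.61816537 -0.95383064] tip gap 0.005137164151976832 off ring [-0.00073357  0.0002974  -0.00518412] 0.15341746538573006 qd 0.08808046484570749
8.575 [ 0.48565759 -0.18691992  0.20040086] 0.021440555702126714 [-0.25011692 -0.27606033 -0.91702255] 0.09446152623944466 [-34.7 -19.5 100.8  16.3  86.7 -16.9]
n [-0.31555181 -0.11800047  0.94154285] ang tool/n deg 0.5618454159719889 458
face [0.00340565 0.01714267]
0.095 66 y -0.004584173303070112 0.00376555490633241 x 0.001605643225230406 0.00522287107480896 z 0.10605777290874152
0.11 80 y -0.004830619837388495 0.004000318453858169 x -0.0015077747695385413 0.005295195755798622 z 0.11854954617100277
0.119 612 y -0.01192635456268362 0.011848151329918335 x -0.008408343450465417 0.011945449496030613 z 0.12798422217999672
tip world [ 0.52497197 -0.17235778  0.08582982] height over plate 0.00942065184879014
ring tool xy [-0.00031936 -0.00065087  0.01372924] 315 world [ 0.52760794 -0.17164663  0.07679682]
coverage [ 0 14 33 36 32 37 38 36 34 38 17  0]
shift to tip contact (tool) [-0.00051933 -0.00025068  0.00935794]
rel [-0.0005 -0.0001  0.0094] [ 0.0012 -0.0003 -0.0002]
```

```bash
sed -i 's/^np.save/#np.save/' look.py
python3 - <<'E'
import numpy as np
np.save("/tmp/plane",np.array([[.5266,-.1710,.08115],[-.3226,-.1157,.9394]]))
E
python3 ring.py w4 322 234
```

```text
ring tool xy [ 0.001112   -0.00057847  0.01353296] 374 world [ 0.52663479 -0.17082518  0.08118348]
coverage [ 0 17 38 40 41 43 45 42 44 45 19  0]
shift to tip contact (tool) [ 0.00091203 -0.00017845  0.00502082]
rel [ 0.0009 -0.      0.005 ] [ 0.0012 -0.0003 -0.0002]
```

>>> arm_command(
  motion=[
    [0, 0, 0.002, 0, 0, 0, 0],
    [0, 0, 0.004, 0, 0, 0, 0],
    [0, 0, 0.005, 0, 0, 0, 0],
    [0, 0, 0.006, 0, 0, 0, 0],
    [0, 0, 0.007, 0, 0, 0, 0],
    [0, 0, 0.0075, 0, 0, 0, 0],
    [0, 0, 0.0075, 0, 0, 0, 0],
  ],
)

```text
t: 9.5
eef_pos: [0.488, -0.1859, 0.1931]
tcp_rot: [[0.258, 0.91, 0.324], [0.944, -0.309, 0.117], [0.207, 0.276, -0.939]]
force: [-0.4, 0.1, 0.5]
grip_width: 0.0216
```

```bash
python3 f.py
```

```text
9.6 F.n [0.62 0.19 0.44] F [-1.07712199 -0.16354079  0.0822538 ] tip gap -0.0026463473423149085 off ring [-6.63145497e-04 -7.38086428e-06  2.59815824e-03] 0.49981721278343005 qd 0.06274615292833481
```

The force rose about 1.4 N, which means about 2.8 mm of tip travel and matches the geometry (2.6 mm). I'll go another 2.4 mm and hold for over 2 s.

>>> arm_command(
  motion=[
    [0, 0, 0.0008, 0, 0, 0, 0],
    [0, 0, 0.0016, 0, 0, 0, 0],
    [0, 0, 0.0024, 0, 0, 0, 0],
    [0, 0, 0.0024, 0, 0, 0, 0],
    [0, 0, 0.0024, 0, 0, 0, 0],
    [0, 0, 0.0024, 0, 0, 0, 0],
  ],
)

```text
t: 10.4
eef_pos: [0.4889, -0.1857, 0.1909]
tcp_rot: [[0.258, 0.91, 0.325], [0.944, -0.309, 0.117], [0.207, 0.276, -0.939]]
force: [-1.7, 1.2, 0.9]
grip_width: 0.0217
```

```bash
python3 f.py; python3 look.py w5
```

```text
10.5 F.n [1.22 2.54 0.71] F [-1.339522   -0.0084654   0.29000373] tip gap -0.005059604451213948 off ring [-6.75422073e-04  8.96535830e-05  5.01163950e-03] 0.50150274588378 qd 0.07748547147571157
10.55 [ 0.4888761  -0.18565788  0.19088494] 0.021672313672410022 [-1.45615922  0.39460758  1.40476751] 0.1168575025615425 [-34.3 -19.1 101.5  16.3  85.6 -16.8]
  return _methods._mean(a, axis=axis, dtype=dtype,
  ret = um.true_divide(
Traceback (most recent call last):
  File "look.py", line 8, in <module>
    o=np.median(q,0) if _==0 else q.mean(0);w=np.linalg.svd(q-o,full_matrices=False)[2][2];w*=np.sign(w[2]);e=(q-o)@w;q=q[abs(e)<.002]
                                              ~~~~~~~~~~~~~~~~~~~~~~~~~~~~~~~~~~~~~~~~~^^^
IndexError: index 2 is out of bounds for axis 0 with size 0
```

View pics/w5.png

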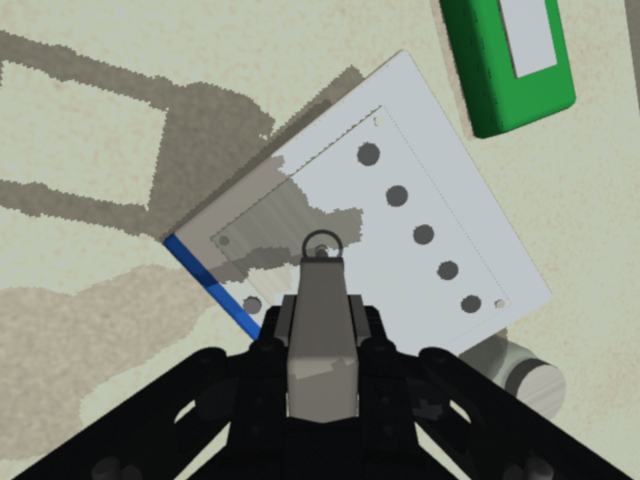

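>>> arm_command(
  motion=[
    [0, 0, 0, 0, 0, 0, 0],
    [0, 0, 0, 0, 0, 0, 0],
    [0, 0, 0, 0, 0, 0, 0],
    [0, 0, 0, 0, 0, 0, 0],
    [0, 0, 0, 0, 0, 0, 0],
    [0, 0, 0, 0, 0, 0, 0],
    [0, 0, 0, 0, 0, 0, 0],
    [0, 0, 0, 0, 0, 0, 0],
    [0, 0, 0, 0, 0, 0, 0],
    [0, 0, 0, 0, 0, 0, 0],
    [0, 0, 0, 0, 0, 0, 0],
    [0, 0, 0, 0, 0, 0, 0],
  ],
)

```text
t: 12.1
eef_pos: [0.4889, -0.1857, 0.1908]
tcp_rot: [[0.258, 0.91, 0.324], [0.944, -0.309, 0.117], [0.207, 0.276, -0.939]]
force: [-1.9, -0.5, 0.8]
grip_width: 0.0216
```

```bash
python3 f.py
python3 - <<'E'
from h import *
s=ctrl.sense();R=np.array(s["tcp_rot"])
p=snap("wrist");np.savez("/tmp/w6",**{k:v for k,v in p.items() if k!="shot"})
L=(cloud(p)-s["eef_pos"])@R;x,y,z=L[...,0],L[...,1],L[...,2]
m=(abs(y)<.009)&(x>.012)&(x<.024)&(z>-.03)&(z<.07);print("face",np.polyfit(z[m],x[m],1),z[m].max(),"(was .057)")
m=(abs(y)<.009)&(abs(x)<.012)&(z>.08)&(z<.1155);print("stem/tip",m.sum(),y[m].min(),y[m].max(),x[m].max(),np.percentile(z[m],95))
F=[]
for i in range(14): F.append(N@np.array(ctrl.sense()["force"]));ctrl.snapshot("top")
print("F.n mean",np.mean(F),np.std(F),"t",ctrl.sense()["t"])
E
python3 ring.py w6 322 247
```

```text
12.2 F.n [1.42 1.51 2.58] F [-0.61946556 -0.71188091  2.44769506] tip gap -0.005075165992415056 off ring [-6.68079698e-04  8.29786033e-05  5.02720195e-03] 0.5015035868862799 qd 0.12265811993056017
face [0.00343184 0.01714022] 0.05553068898773649 (was .057)
stem/tip 151 -0.006971274185858169 0.008896476588859092 0.011994798851750779 0.11481206619252493
F.n mean 1.6217820764135413 0.5471309549106449 t 13.0
ring tool xy [ 0.00106278 -0.00042878  0.01352537] 337 world [ 0.52665605 -0.17084864  0.08118789]
coverage [ 0  0 31 42 45 44 49 44 42 40  0  0]
shift to tip contact (tool) [ 8.62789059e-04 -2.87741033e-05 -5.10528213e-03]
rel [ 0.0009  0.0001 -0.0051] [ 0.0009 -0.0004 -0.0003]
```

>>> arm_command(
  motion=[
    [0, 0, 0, 0, 0, 0, 0],
    [0, 0, 0, 0, 0, 0, 0],
    [0, 0, 0, 0, 0, 0, 0],
    [0, 0, 0, 0, 0, 0, 0],
    [0, 0, 0, 0, 0, 0, 0],
    [0, 0, 0, 0, 0, 0, 0],
  ],
)

```text
t: 13.75
eef_pos: [0.4888, -0.1857, 0.1908]
tcp_rot: [[0.258, 0.91, 0.324], [0.944, -0.309, 0.117], [0.207, 0.276, -0.939]]
force: [-0.1, -0.5, 0.7]
grip_width: 0.0214
```

```bash
python3 f.py; python3 -c "
from h import *
print(ctrl.finish_job())"
```

```text
13.85 F.n [0.72 1.81 0.98] F [-0.32767478  0.62584244  1.01167322] tip gap -0.0051197642424747666 off ring [-7.10417178e-04  2.98706071e-05  5.07164985e-03] 0.5002000576969948 qd 0.11315642246247953
the job is handed in; nothing more can be done
None
```

I lifted the thermometer out of its stand at a grip setting of 22 N and pressed its tip into the ring on the heating plate. I held it there for over 3 s and handed the job in at about 13.9 s with the gripper still holding it. The hand-in reports no verdict.

- **Position:** the tip is about 1 mm from the ring centre, and the tool is about 0.5° off the plate's normal. The ring position agreed to under 1 mm across three wrist pictures, and to about 1 mm with the top camera. The first reading from the scene camera was about 17 mm off, so I did not use it.
- **Tip travel:** geometry gives about 5.1 mm. The force, averaged over 14 readings and corrected for the thermometer's weight, gives about 2.6 N, or about 5.2 mm.
- **Force noise:** single force readings scatter by about 0.5 N, and the last three before hand-in averaged a little lower, about 2.2 N or 4.4 mm. Both figures are inside the allowed range.
- **Problems in my checks:**
    - A plane fit on one close-up wrist picture was wrong. I put the plane from the earlier measurements back before pressing.
    - The same fit crashed on the next picture, so I used a separate check there.
- **Bystanders:** the arm was not routed near the bottle, wipes or jar, but I did not measure their positions again at the end.

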